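# Show the maker's stamp to the camera with the swivel mirror

### The arm

A 6-joint arm with a two-finger parallel gripper is mounted at the origin on the work surface. World frame = base frame: x ahead of the robot, y to its left, z up, the work surface at z = 0. Lengths are in m, angles in degrees, forces in N, time in s.
With the tool pointing down it reaches from about 0.3 to 0.75 m from the base axis. Payload 8.5 kg.
Tool frame: the origin (TCP) lies at the very end of the fingers, on their centre line; the grasp point (between the pads) lies 19 mm behind it; z points along the fingers, y is the direction in which the jaws open and shut (so a half turn about z gives the same grasp; the last joint's range is limited). The gripper opens to 85 mm and grips with 20 to 120 N. Pads are 22 mm wide; open, the fingers measure 114 mm over their backs; the gripper's body (76 mm by 85 mm) begins 54 mm behind the grasp point. The pads swing forward as they close: fully open they stand 13 mm farther back than shut.
Start: joints at [-75.533, 21.807, 74.336, -0, 83.858, -12.336], TCP at [0.248, -0.491, 0.231] pointing down, gripper open.
Joint ranges: [-178.18, 178.18], [-50.72, 133.34], [12.68, 142.11], [-81.47, 261.47], [9.98, 163.14], [-165.26, 165.26]. Speed limits (degrees/s): [136.94, 136.94, 180, 180, 180, 180].

### API

Orientations are given as a 3x3 rotation matrix whose columns are the frame's x, y, z axes.
In Python, from rig import env, vision, close_job, spotter gives the robot as it stands. The module is installed in compiled form; this text tells all that it offers.
- The arm moves only by the tool jog_arm, never from a script. Its argument "plan" is a list that holds one entry, the list of rows, each a list of 6 numbers: the shift along the tool's x, y, z in units of 40 mm (1.0 is 40 mm), then the turn, a rotation vector about the tool's x, y, z in units of 0.15 rad (1.0 is 0.15 rad). A call has 1 to 10 rows; each row shifts and turns the commanded pose from where the row before left it, along the tool's axes as they then stand; what a row does not reach is not made up. A row lasts 1/10 s, in which the tool goes at most 50 mm and 8.59 degrees, less where a joint would pass 70% of its speed; a pose out of reach is approached as far as the arm can. A call with a number of a shift or a turn outside -1 to 1 is refused whole. A call with a gripper value outside its range is refused whole. "grip" is the opening, from -1 (shut) to 1 (fully open), set as the call begins (left out, the last holds). The fingers move at their own pace and stop on an object; "squeeze" is the grip in N (left out, the last holds). Time passes only in rows, so rows that do not move let the fingers close. It gives the time, the measured TCP pose, the force and the opening at its end, in the units of the state.
- env.observe(): the state, without advancing time (a new reading comes with each control period).
- vision.get_image(name): name is "scene" or "top" or "wrist"; returns (picture, depth): 480x640x3 uint8, red, green, blue; 480x640 float32, m along the optical axis (not along the pixel's ray), 0 where there is no reading.
- vision.camera_info(name): a dict with "fx", "fy", "cx", "cy" (pixels), "rvec" (rotation vector, rad) and "tvec" (3), from world to camera coordinates, as OpenCV has them. Camera axes: x right, y down, z forward; pixel columns grow to the right and rows downward; lengths in m; the calibration is good to about 2 mm. A picture is of the moment at which its call begins: read the wrist's pose just before it. camera_info takes no time and is no camera call; for the wrist camera it gives the pose at the moment of the call.
- close_job(): hands the job in, once; it reports no verdict.
Trained networks look in the newest picture that a camera, given by its name, has taken for a name from the list of things; names that differ only in an ending like _2 or _b are one class to them, and where a whole thing is asked for, a point or a joint stands for the part that bears it (a point fixed in the world has none). Each returns a list of dicts, best first, with "score" (0 to 1); they miss things now and then, are a little off and sometimes report something else, mostly with a low value. They report only what shows in the picture. A call takes as long as a camera call.
- spotter.trace(camera, query): "pixels" (480x640 bool, what is visible of it) and "rect" ([left, top, right, bottom] in pixels, round what is visible of it).
The state is a dict: "time_s": time; "q": joint angles; "qvel": joint speeds; "joint_efforts": joint torques, N m; "position": TCP position; "tool_rot": TCP orientation; "ft_force": force on the tool from outside, world axes, zero at the start; "wrist_torque": the same for the moment, N m; "grip_width": finger opening in m.
Only numpy, scipy, OpenCV 4.12 (cv2) and the standard library are available. Lean on these libraries where they do the work, as an engineer would, in place of code of your own. Each camera call takes 0.05 s, during which the arm holds its last target.

### The job

The camera on the photo stand is to picture the maker's stamp on the back of the wire panel by way of the swivel mirror. First turn the panel light down to half with its dimmer lever, so that the lever stands straight up; then tilt the mirror until the camera sees the stamp in the middle of the glass, and finish while still holding the mirror still at that angle with the fingers, because it swings back when let go. Leave the mug, wire spool, mallet and screwdriver where they are.

Things in the scene. Friction and masses are not known exactly. Their poses are not given: they have to be found in the camera images.
- mirror: framed glass of a table swivel mirror, 156 wide x 176 high x 10 mm thick (bottom rail 14 mm), flat top rail with free space around it. Turns about a level pivot line through its sides, between the arms of a steel U yoke 187 mm wide that ends at pivot height. Origin: its centre, on the pivot line, 155 mm above the table. x: square out of the glass; y: along the pivot line; z: up along the glass.
- mirror_tilt (a joint): mirror's tilt in rad: 0 upright, positive when its top leans back, away from the panel, so that the glass faces up; it is the elevation of the mirror's x axis. Stops at -0.5 and 0.8. The pivots are slack and the frame bottom-heavy: let go, it swings back to within about 0.1 rad of upright; holding it takes under 1 N at the top rail.
- mirror_top (a point): middle of the top edge of the mirror frame, 88 mm from the pivot line along the mirror's z; the rail is 10 mm thick there (5 mm to either side along the mirror's x). Axes as the mirror's.
- glass (a point): centre of the reflecting face, 4 mm in front of the mirror's origin; axes as the mirror's. The glass is 132 x 146 mm.
- mirror_stand: the fixed foot and yoke of the mirror, round foot 130 mm wide; origin under its centre on the table; x axis level, the way the upright glass faces; y along the pivot line.
- photo_stand: fixed wooden base 310 x 260 mm with the upright wire panel (240 wide, 16 thick, top 210 mm above the table) and a column 528 mm high with a black camera looking over the panel at the mirror, 190 to 450 mm away. Origin: on the table under the panel's back; x: from the panel's back to its front and the column. Camera at x 0.08 to 0.16, 0.42 to 0.53 m above the table; column (20 mm) at x 0.215.
- stamp (a point): the maker's stamp: a plain metal disc 36 mm across, centred left-right on the panel's back (the side facing the mirror), 150 mm above the table.
- lens (a point): middle of the camera's front lens, 450 mm above the table and 80 mm beyond the plane of the panel's back.
- sight_point (a point): point in the air at x 0.195, z 0.319 in the photo stand's frame. The camera sees the stamp mid-glass when the mirror's normal halves the angle between the directions from the glass to the lens and to the stamp; at every distance the mirror may stand, that normal then passes through this point (within 1 mm up or down).
- light: fixed black panel light on a steel base 200 x 150 mm. Origin: on the table under the middle of the grey dimmer box (46 x 90 mm, top 50 mm above the table). x: the way the light shines; the light panel (150 wide, 26 thick, top 180 mm above the table) stands at x = 0.115. y: along the lever's swing. White scale ticks by the lever's slot, the long middle one is half.
- dimmer (a joint): angle of the dimmer lever in rad: 0 is off, lever leaning 0.7 rad towards the light's +y; 0.7 is half, lever straight up; 1.4 is full, leaning 0.7 rad towards -y. Stiff, stays where it is left (about 1 N at the grip).
- dimmer_pivot (a point): the lever's hinge line, along the light's x axis, 40 mm above the table in the middle of the dimmer box.
- dimmer_grip (a point): centre of the lever's grip, 65 mm from the hinge line: a black crossbar, 18 mm thick and 24 mm long, lying along the light's x axis, so that it can be pinched across its two ends from above while the lever turns between the fingers.
- mug: white mug, 80 mm wide, 95 mm high, loose; leave it. Origin under its centre.
- spool: white wire spool, 42 mm wide, 50 mm high, loose; leave it. Origin under its centre.
- mallet: small mallet lying flat, steel and white head 98 mm long, wooden handle, about 260 mm long, 36 mm high; leave it. Origin under its middle, head towards its +x.
- screwdriver: screwdriver with amber handle lying flat, 180 mm long; leave it. Origin under its middle.

How it is judged:
By the outcome, as a careful person would: the job done as asked, in the order asked, and still so for the second after the job is handed in, while the arm keeps its last pose, push and grip.
It also fails if it takes over 45 s, if anything falls off the work surface, if the arm or the gripper's body presses on something with over 40 N, if the wrist force passes 120 N, or if a joint passes its speed limit or range.

## Working session

There is one attempt and no reset: what is moved stays moved. The work goes in short steps, Python scripts to look and compute and a tool call to move; the robot and the scene stay as the last step left them, time stands still between calls to the robot, and variables do not carry over. Pictures are saved under pics/ and viewed, and the job is handed in when it is done.

Besides the shell and the picture viewer there is one more tool, called after "Request:" as name(argument=value, ...), one argument or row to a line, values as JSON. jog_arm: Moves the arm, as the interface text tells. Its arguments: {"type":"object","properties":{"plan":{"type":"array"},"grip":{"type":"number"},"squeeze":{"type":"number"}},"required":["plan"]}

```bash
mkdir -p pics
python3 - <<'E'
from rig import env, vision
import cv2, numpy as np
s=env.observe(); print({k:np.round(v,3).tolist() for k,v in s.items()})
for n in ("scene","top"):
    im,d=vision.get_image(n); cv2.imwrite(f"pics/{n}0.png",im[:,:,::-1]); np.save(f"{n}0.npy",d)
    print(n,vision.camera_info(n))
E
```

```text
{'time_s': 0.0, 'q': [-75.534, 21.842, 74.384, 0.001, 83.858, -12.336], 'qvel': [0.008, 0.038, 0.092, -0.085, 0.045, 0.02], 'joint_efforts': [0.001, -44.846, -23.127, -0.0, 0.005, -0.0], 'position': [0.248, -0.491, 0.231], 'tool_rot': [[0.893, 0.451, -0.0], [0.451, -0.893, 0.001], [0.0, -0.001, -1.0]], 'ft_force': [0.746, -0.674, 0.24], 'wrist_torque': [0.01, -0.008, -0.029], 'grip_width': 0.085}
scene {'fx': 531.966326084455, 'fy': 531.966326084455, 'cx': 308.0875430230111, 'cy': 242.8485494557139, 'rvec': array([ 2.07111467,  1.50844482, -0.52663035]), 'tvec': array([-0.25959792, -0.24269653,  1.87089518])}
top {'fx': 465.1551117910264, 'fy': 465.1551117910264, 'cx': 315.90993036444746, 'cy': 235.00752272053225, 'rvec': array([ 2.12509441, -2.11955871,  0.21908272]), 'tvec': array([0.09777647, 0.64162963, 1.32093173])}
```

View pics/scene0.png

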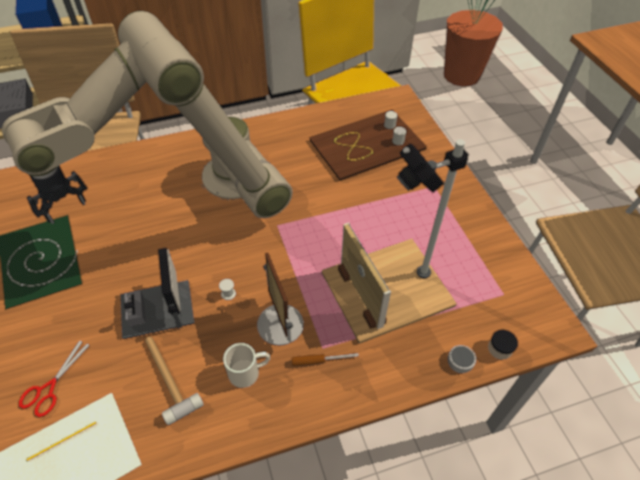

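View pics/top0.png

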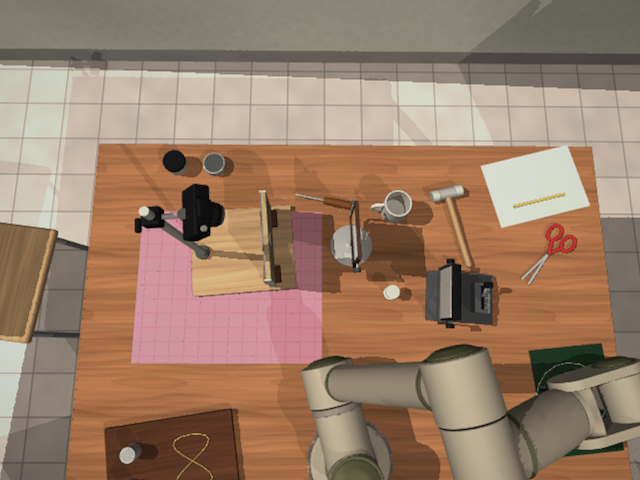

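The scene view shows the light at about (155,300), the mirror at (280,300) and the photo stand at (385,280). In the top view they are at (462,292), (352,240) and (240,245). Next I'll zoom in and measure.

```bash
cat > h.py <<'E'
import numpy as np, cv2
from rig import env, vision, spotter
def cam(n):
    c=vision.camera_info(n); R,_=cv2.Rodrigues(np.array(c['rvec'])); K=(c['fx'],c['fy'],c['cx'],c['cy']); return K,R,np.array(c['tvec']).ravel()
def cloud(n,d,C=None):
    (fx,fy,cx,cy),R,t=C or cam(n)
    v,u=np.mgrid[0:480,0:640]
    P=np.stack([(u-cx)/fx*d,(v-cy)/fy*d,d],-1)
    W=(P-t)@R
    W[d<=0]=np.nan
    return W
def proj(n,p,C=None):
    (fx,fy,cx,cy),R,t=C or cam(n)
    q=R@np.asarray(p)+t; return np.array([fx*q[0]/q[2]+cx,fy*q[1]/q[2]+cy])
E
python3 - <<'E'
from h import *
for n,box in (("scene",(100,220,340,360)),("top",(180,170,520,340))):
    d=np.load(n+"0.npy"); W=cloud(n,d); np.save(n+"W.npy",W)
    im=cv2.imread(f"pics/{n}0.png"); a,b,c,e=box
    cv2.imwrite(f"pics/{n}0z.png",cv2.resize(im[b:e,a:c],None,fx=780/(c-a),fy=780/(c-a),interpolation=cv2.INTER_CUBIC))
    for nm in ("mirror","mirror_stand","light","dimmer_grip","photo_stand","stamp","mug","spool","mallet","screwdriver"):
        r=spotter.trace(n,nm)
        for x in r[:2]:
            p=x['pixels']; w=W[p]; w=w[~np.isnan(w[:,0])]
            print(n,nm,round(x['score'],2),np.round(x['rect']).tolist(),p.sum(),np.round(np.percentile(w,[3,50,97],axis=0),3).tolist() if len(w) else None)
E
```

```text
scene mirror 0.95 [267.0, 255.0, 292.0, 334.0] 811 [[0.556, -0.018, 0.082], [0.635, -0.013, 0.186], [0.703, -0.004, 0.244]]
scene mirror 0.52 [221.0, 274.0, 235.0, 297.0] 264 [[0.462, -0.145, -0.001], [0.487, -0.127, 0.044], [0.499, -0.109, 0.054]]
scene mirror_stand 0.87 [262.0, 250.0, 305.0, 348.0] 2106 [[0.552, -0.063, 0.002], [0.637, -0.014, 0.016], [0.717, 0.042, 0.243]]
scene light 0.96 [119.0, 246.0, 194.0, 339.0] 3732 [[0.401, -0.427, 0.004], [0.494, -0.32, 0.013], [0.554, -0.242, 0.181]]
scene dimmer_grip 0.6 [129.0, 306.0, 136.0, 309.0] 58 [[0.491, -0.4, 0.092], [0.5, -0.389, 0.102], [0.507, -0.38, 0.109]]
scene dimmer_grip 0.55 [119.0, 247.0, 193.0, 341.0] 3793 [[0.401, -0.427, 0.003], [0.494, -0.32, 0.013], [0.554, -0.241, 0.181]]
scene photo_stand 0.91 [321.0, 136.0, 468.0, 345.0] 11728 [[0.487, 0.177, 0.006], [0.618, 0.33, 0.022], [0.738, 0.47, 0.514]]
scene photo_stand 0.33 [262.0, 250.0, 304.0, 345.0] 2143 [[0.553, -0.064, 0.002], [0.637, -0.014, 0.015], [0.717, 0.043, 0.243]]
scene stamp 0.64 [323.0, 138.0, 472.0, 341.0] 11435 [[0.496, 0.177, 0.011], [0.619, 0.329, 0
[... 1892 characters left out ...]
, 190.0, 410.0, 223.0] 857 [[0.692, -0.176, 0.001], [0.735, -0.14, 0.04], [0.768, -0.077, 0.097]]
top mug 0.68 [133.0, 183.0, 295.0, 296.0] 10831 [[0.482, 0.182, 0.014], [0.59, 0.333, 0.022], [0.722, 0.462, 0.519]]
top spool 0.46 [384.0, 283.0, 397.0, 301.0] 188 [[0.457, -0.14, 0.002], [0.474, -0.121, 0.05], [0.492, -0.105, 0.056]]
top mallet 0.76 [431.0, 183.0, 474.0, 266.0] 860 [[0.568, -0.363, 0.01], [0.738, -0.328, 0.024], [0.801, -0.263, 0.039]]
top screwdriver 0.62 [323.0, 199.0, 352.0, 208.0] 211 [[0.737, -0.0, 0.01], [0.75, 0.037, 0.024], [0.766, 0.077, 0.031]]
top screwdriver 0.33 [382.0, 284.0, 398.0, 301.0] 175 [[0.457, -0.14, 0.003], [0.474, -0.121, 0.05], [0.492, -0.106, 0.056]]
```

```bash
ls pics
```

```text
scene0.png
scene0z.png
top0.png
top0z.png
```

View pics/scene0z.png

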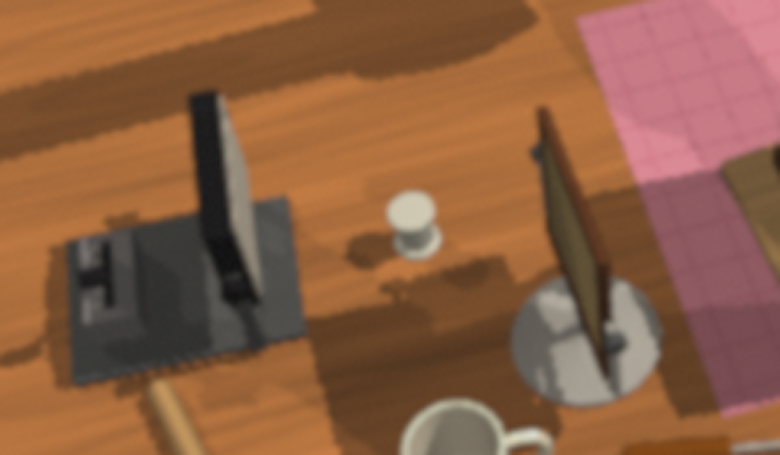

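View pics/top0z.png

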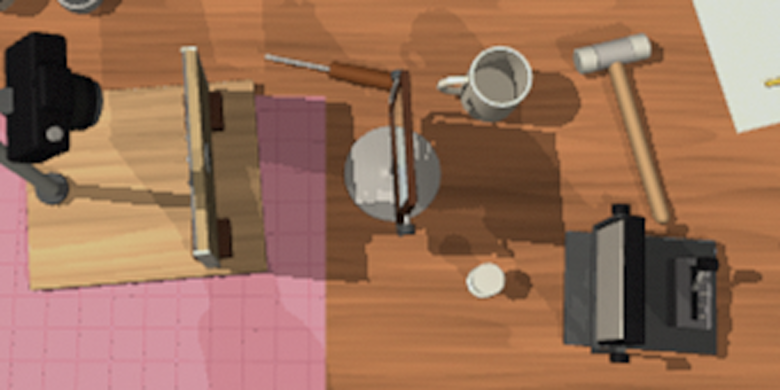

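The dimmer lever leans towards +x, so the light is set above half. The mirror is nearly upright and faces +y. I'll fit the light and mirror directions, then move the wrist camera over the light.

Run:
```python
from h import *
for n in ("scene","top"):
    W=np.load(n+"W.npy")
    def sel(x0,x1,y0,y1,z0,z1):
        m=(W[...,0]>x0)&(W[...,0]<x1)&(W[...,1]>y0)&(W[...,1]<y1)&(W[...,2]>z0)&(W[...,2]<z1)
        return W[m]
    def line(P,nm):
        c=P.mean(0); u,s,v=np.linalg.svd(P[:,:2]-c[:2],full_matrices=False); a=np.degrees(np.arctan2(v[0,1],v[0,0]))
        print(n,nm,len(P),'c',c.round(4),'ang',a.round(2)%180,'min',P.min(0).round(4),'max',P.max(0).round(4))
    line(sel(.35,.6,-.5,-.2,.172,.19),'lighttop')
    line(sel(.35,.6,-.5,-.35,.055,.13),'lever')
    line(sel(.35,.6,-.5,-.35,.042,.055),'box')
    line(sel(.5,.75,-.06,.06,.235,.26),'mirtop')
    line(sel(.45,.78,.1,.3,.19,.215),'paneltop')
    line(sel(.45,.78,-.08,.08,.002,.03),'foot')
    line(sel(.35,.6,-.46,-.2,.005,.02),'lightbase')
    line(sel(.45,.8,.1,.6,.42,.54),'camera')
```

```text
scene lighttop 492 c [ 0.476  -0.2739  0.1788] ang 176.15 min [ 0.3974 -0.2911  0.172 ] max [ 0.5493 -0.2561  0.1871]
scene lever 79 c [ 0.4966 -0.3899  0.0951] ang 158.39 min [ 0.4432 -0.4032  0.0551] max [ 0.5101 -0.3686  0.1098]
scene box 395 c [ 0.4676 -0.3871  0.049 ] ang 176.14 min [ 0.4168 -0.4142  0.0421] max [ 0.5133 -0.3632  0.055 ]
scene mirtop 239 c [ 0.6286 -0.009   0.2416] ang 2.67 min [ 0.546 -0.017  0.235] max [ 0.7043 -0.001   0.249 ]
scene paneltop 680 c [0.6258 0.2341 0.2057] ang 4.94 min [0.4934 0.2163 0.1901] max [0.7394 0.2547 0.2149]
scene foot 2082 c [ 0.6506 -0.0048  0.0095] ang 9.38 min [ 0.4504 -0.0799  0.002 ] max [0.78   0.08   0.0299]
scene lightbase 2078 c [ 0.4854 -0.331   0.0099] ang 103.23 min [ 0.3506 -0.4584  0.005 ] max [ 0.5999 -0.2006  0.0199]
scene camera 2000 c [0.6176 0.3663 0.4912] ang 97.56 min [0.5551 0.2944 0.4206] max [0.6643 0.4781 0.5319]
top lighttop 607 c [ 0.4644 -0.27    0.1801] ang 176.47 min [ 0.3914 -0.2882  0.1723] max [ 0.5403 -0.2532  0.1869]
top lever 114 c [ 0.4784 -0.3855  0.0851] ang 176.86 min [ 0.4165 -0.408   0.055 ] max [ 0.4997 -0.363   0.1108]
top box 420 c [ 0.4531 -0.3839  0.0499] ang 3.990000000000009 min [ 0.4137 -0.4129  0.0422] max [ 0.5037 -0.3604  0.055 ]
top mirtop 242 c [ 0.6188 -0.0058  0.2434] ang 2.4799999999999898 min [ 0.5431 -0.0143  0.2352] max [0.6964 0.0016 0.2503]
top paneltop 581 c [0.6091 0.2371 0.2094] ang 4.810000000000002 min [0.4897 0.2188 0.1901] max [0.7335 0.2549 0.215 ]
top foot 2489 c [0.6165 0.0053 0.0083] ang 3.6699999999999875 min [ 0.45   -0.0799  0.002 ] max [0.7798 0.08   0.0299]
top lightbase 1992 c [ 0.4653 -0.3249  0.0107] ang 90.39 min [ 0.3502 -0.4599  0.005 ] max [ 0.5999 -0.2005  0.02  ]
top camera 2556 c [0.5957 0.3679 0.499 ] ang 96.71 min [0.5466 0.2956 0.4202] max [0.6577 0.4805 0.533 ]
```

Request:
jog_arm(
  plan=[
    [[0, 0, 0, 0, 0, 0.89], [0, 0, 0, 0, 0, 0.89], [0, 0, 0, 0, 0, 0.89], [0, 0, 0, 0, 0, 0.88], [0.93, -0.48, -0.12, 0, 0, 0], [0.93, -0.48, -0.12, 0, 0, 0], [0.93, -0.48, -0.12, 0, 0, 0], [0.93, -0.48, -0.12, 0, 0, 0], [0.93, -0.48, -0.12, 0, 0, 0], [0.93, -0.48, -0.12, 0, 0, 0]],
  ],
)

```text
time_s: 2.1
position: [0.4797, -0.3894, 0.2604]
tool_rot: [[0.998, -0.065, 0.0], [-0.065, -0.998, -0.0], [0.0, 0.0, -1.0]]
ft_force: [-0.3, -0.0, 0.3]
grip_width: 0.0856
```

Request:
jog_arm(
  plan=[
    [[0, 0, 0, 0, 0, 0], [0, 0, 0, 0, 0, 0], [0, 0, 0, 0, 0, 0]],
  ],
)

```text
time_s: 2.4
position: [0.4775, -0.3908, 0.26]
tool_rot: [[0.998, -0.065, -0.001], [-0.065, -0.998, 0.0], [-0.001, -0.0, -1.0]]
ft_force: [0.9, 0.7, 0.1]
grip_width: 0.0855
```

```bash
cat > look.py <<'E'
from h import *
import sys
t=sys.argv[1]
s=env.observe(); print(s['time_s'],np.round(s['position'],4),np.round(s['tool_rot'],4).tolist(),np.round(s['q'],1))
C=cam("wrist"); im,d=vision.get_image("wrist")
cv2.imwrite(f"pics/w{t}.png",im[:,:,::-1]); W=cloud("wrist",d,C); np.save(f"w{t}.npy",W)
np.savez(f"w{t}c.npz",K=C[0],R=C[1],t=C[2])
print('cam pos',(-C[1].T@C[2]).round(3),'fwd',C[1][2].round(3), C[0])
E
python3 look.py 1
```

```text
2.4 [ 0.4775 -0.3908  0.26  ] [[0.9979, -0.0654, -0.0005], [-0.0654, -0.9979, 0.0002], [-0.0005, -0.0002, -1.0]] [-50.3  27.8  59.7  -0.   92.5  43.5]
cam pos [ 0.55  -0.395  0.403] fwd [-0.287  0.02  -0.958] (428.3894150244103, 428.3894150244103, 323.6996999866412, 239.58167507396686)
```

View pics/w1.png

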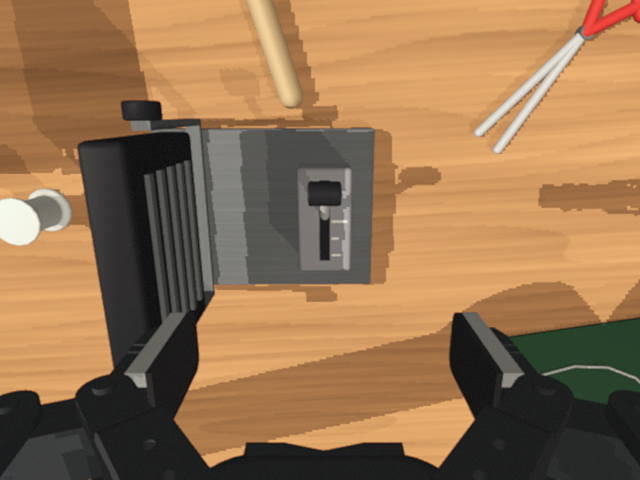

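The wrist picture shows the lever's grip at about (325,193). It is up-image (+x) from the long middle tick at about (338,222), so the lever leans towards full.

Run:
```python
from h import *
W=np.load("w1.npy")
def st(nm,b,z0,z1):
    P=W[b[1]:b[3],b[0]:b[2]].reshape(-1,3); P=P[(P[:,2]>z0)&(P[:,2]<z1)]
    r=cv2.minAreaRect(P[:,:2].astype(np.float32)*1000)
    print(nm,len(P),'mean',P.mean(0).round(4),'min',P.min(0).round(4),'max',P.max(0).round(4),'rect',np.round(r[0],1),np.round(r[1],1),round(r[2],1))
st('grip',(295,165,360,280),.075,.13)
st('griptop',(295,165,360,280),.1,.13)
st('box',(285,150,365,285),.044,.055)
st('base',(190,100,400,300),.004,.02)
st('ltop',(60,120,230,370),.172,.19)
for v,u in ((193,325),(185,325),(202,325),(193,312),(193,338),(222,338),(220,300),(260,325)): print(u,v,W[v,u].round(4))
```

```text
grip 855 mean [ 0.4944 -0.3914  0.1024] min [ 0.4764 -0.4035  0.0756] max [ 0.5029 -0.3794  0.1072] rect [ 489.5 -391. ] [23.6 26.2] 86.4
griptop 735 mean [ 0.4943 -0.3913  0.1039] min [ 0.4851 -0.4033  0.1   ] max [ 0.5023 -0.3794  0.1072] rect [ 493.8 -391.2] [23.4 16.3] 86.5
box 4581 mean [ 0.4597 -0.3893  0.05  ] min [ 0.4162 -0.4144  0.0444] max [ 0.5074 -0.364   0.0547] rect [ 461.8 -389.4] [46.  89.3] 86.4
base 22050 mean [ 0.472  -0.3423  0.0107] min [ 0.3844 -0.4386  0.0049] max [ 0.5618 -0.267   0.02  ] rect [ 470.9 -353.3] [163.4 182.2] 86.5
ltop 10426 mean [ 0.4888 -0.278   0.1795] min [ 0.4118 -0.2927  0.172 ] max [ 0.5441 -0.2593  0.1829] rect [ 477.3 -276. ] [ 26.3 132.9] 86.3
325 193 [ 0.4953 -0.3923  0.1057]
325 185 [ 0.5005 -0.3927  0.1028]
325 202 [ 0.4886 -0.3919  0.1041]
312 193 [ 0.4958 -0.3832  0.105 ]
338 193 [ 0.4949 -0.4014  0.1065]
338 222 [ 0.4591 -0.4011  0.0484]
300 220 [ 0.4632 -0.369   0.0493]
325 260 [ 0.4262 -0.3879  0.0502]
```

Request:
jog_arm(
  plan=[
    [[0.1, -0.02, 0.7, 0, 0, 0], [0.1, 0, 0.8, 0, 0, 0], [0.1, 0, 0.8, 0, 0, 0], [0.1, 0, 0.8, 0, 0, 0], [0, 0, 0.8, 0, 0, 0], [0, 0, 0.6, 0, 0, 0], [0, 0, 0, 0, 0, 0], [0, 0, 0, 0, 0, 0], [0, 0, 0, 0, 0, 0]],
  ],
)

```text
time_s: 3.35
position: [0.4944, -0.3916, 0.082]
tool_rot: [[0.998, -0.065, 0.002], [-0.065, -0.998, -0.002], [0.002, 0.002, -1.0]]
ft_force: [-0.4, -0.1, 1.0]
grip_width: 0.0852
```

```bash
python3 look.py 2
```

```text
3.35 [ 0.4944 -0.3916  0.082 ] [[0.9979, -0.0653, 0.002], [-0.0653, -0.9979, -0.0023], [0.0021, 0.0021, -1.0]] [-49.1  37.3  73.   -0.   69.6  44.6]
cam pos [ 0.567 -0.396  0.225] fwd [-0.284  0.018 -0.959] (428.3894150244103, 428.3894150244103, 323.6996999866412, 239.58167507396686)
```

View pics/w2.png

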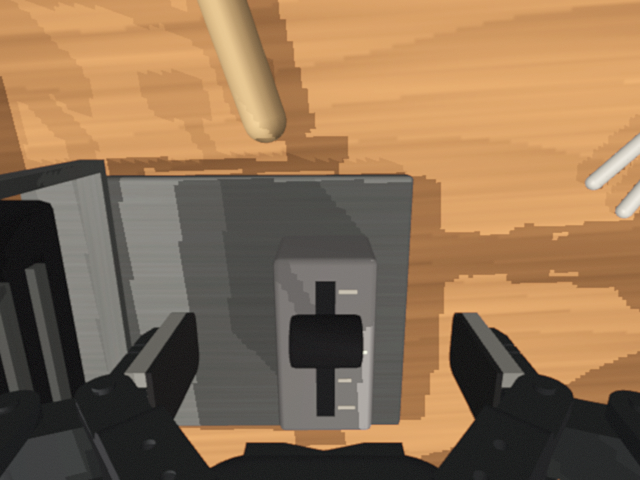

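The grip at about (326,341) sits between the open fingers, whose pads are at 195 and 452. Now I'll close on it.

Request:
jog_arm(
  plan=[
    [[0, 0, 0, 0, 0, 0], [0, 0, 0, 0, 0, 0], [0, 0, 0, 0, 0, 0], [0, 0, 0, 0, 0, 0], [0, 0, 0, 0, 0, 0], [0, 0, 0, 0, 0, 0], [0, 0, 0, 0, 0, 0], [0, 0, 0, 0, 0, 0], [0, 0, 0, 0, 0, 0], [0, 0, 0, 0, 0, 0]],
  ],
  grip=-1,
  squeeze=25,
)

```text
time_s: 4.4
position: [0.4944, -0.3919, 0.0806]
tool_rot: [[0.998, -0.065, 0.001], [-0.065, -0.998, -0.003], [0.001, 0.002, -1.0]]
ft_force: [-0.5, -4.7, 0.6]
grip_width: 0.0235
```

```bash
python3 look.py 3
python3 - <<'E'
from h import *
W=np.load("w3.npy")
P=W.reshape(-1,3); P=P[(abs(P[:,1]+.391)<.011)&(abs(P[:,0]-.48)<.04)&(P[:,2]>.075)&(P[:,2]<.13)]
print(len(P),P.mean(0),P.min(0),P.max(0))
E
```

```text
4.4 [ 0.4944 -0.3919  0.0806] [[0.9979, -0.0651, 0.001], [-0.0651, -0.9979, -0.0026], [0.0012, 0.0025, -1.0]] [-49.1  37.4  73.   -0.1  69.5  44.6]
cam pos [ 0.567 -0.396  0.223] fwd [-0.285  0.017 -0.958] (428.3894150244103, 428.3894150244103, 323.6996999866412, 239.58167507396686)
4036 [ 0.49772357 -0.39033837  0.10282923] [ 0.48618678 -0.40199971  0.08090343] [ 0.50712106 -0.38000172  0.11927124]
```

View pics/w3.png

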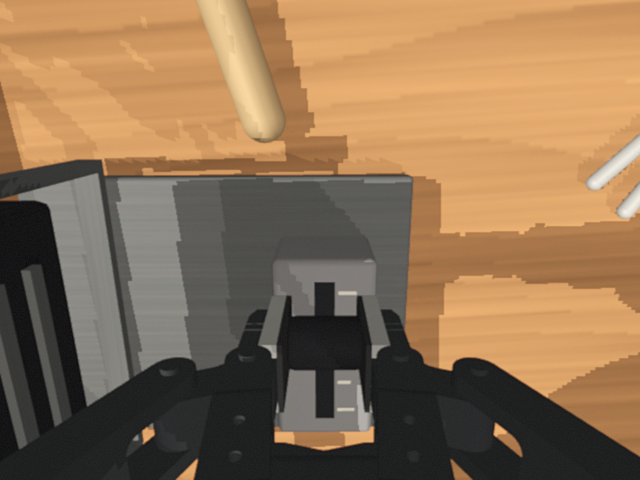

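The gripper holds the bar (opening 23.5 mm). Next I'll follow the lever's arc to upright, which is 32 mm along -tool x and 8.5 mm up.

Request:
jog_arm(
  plan=[
    [[-0.125, 0, -0.063, 0, 0, 0], [-0.13, 0, -0.053, 0, 0, 0], [-0.133, 0, -0.042, 0, 0, 0], [-0.137, 0, -0.03, 0, 0, 0], [-0.138, 0, -0.018, 0, 0, 0], [-0.142, 0, -0.006, 0, 0, 0], [0, 0, 0, 0, 0, 0], [0, 0, 0, 0, 0, 0], [0, 0, 0, 0, 0, 0]],
  ],
)

```text
time_s: 5.35
position: [0.4628, -0.3901, 0.0895]
tool_rot: [[0.998, -0.065, 0.003], [-0.065, -0.998, -0.004], [0.003, 0.004, -1.0]]
ft_force: [0.7, -4.5, 1.5]
grip_width: 0.0234
```

```bash
python3 look.py 4
python3 - <<'E'
from h import *
print(env.observe()['ft_force'])
W=np.load("w4.npy")
P=W.reshape(-1,3); P=P[(abs(P[:,1]+.389)<.009)&(abs(P[:,0]-.462)<.04)&(P[:,2]>.075)&(P[:,2]<.118)]
print(len(P),P.mean(0),P.min(0),P.max(0))
E
```

```text
5.35 [ 0.4628 -0.3901  0.0895] [[0.9979, -0.065, 0.0026], [-0.065, -0.9979, -0.0038], [0.0029, 0.0037, -1.0]] [-51.3  34.6  77.1  -0.   68.   42.4]
cam pos [ 0.535 -0.394  0.232] fwd [-0.284  0.016 -0.959] (428.3894150244103, 428.3894150244103, 323.6996999866412, 239.58167507396686)
[ 2.23011045 -5.29069925  0.67751664]
3312 [ 0.46957639 -0.38909438  0.10923596] [ 0.45927034 -0.39799967  0.07503828] [ 0.4760786  -0.38000173  0.11584473]
```

View pics/w4.png

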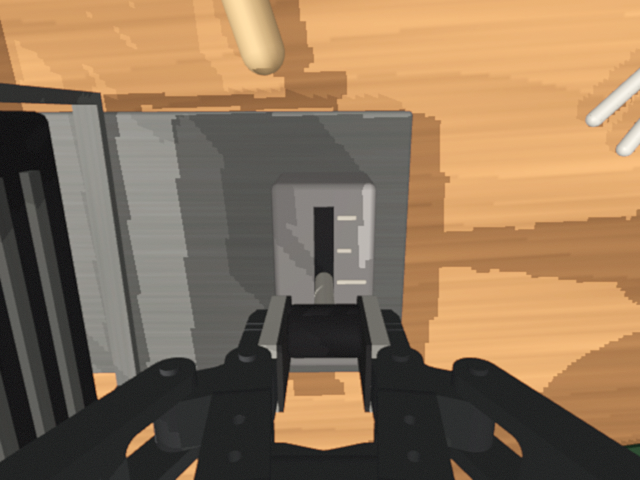

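Three ticks show now and the lever is near the long one at about (350,282). I'll release straight up and measure it clear of the fingers.

Request:
jog_arm(
  plan=[
    [[0, 0, 0, 0, 0, 0], [0, 0, 0, 0, 0, 0], [0, 0, 0, 0, 0, 0], [0, 0, 0, 0, 0, 0], [0, 0, -0.3, 0, 0, 0], [0, 0, -0.8, 0, 0, 0], [0, 0, -0.8, 0, 0, 0], [0, 0, 0, 0, 0, 0], [0, 0, 0, 0, 0, 0]],
  ],
  grip=1,
)

```text
time_s: 6.3
position: [0.4622, -0.3886, 0.1657]
tool_rot: [[0.998, -0.065, 0.001], [-0.065, -0.998, -0.001], [0.001, 0.001, -1.0]]
ft_force: [-0.4, -0.6, -0.5]
grip_width: 0.0859
```

```bash
python3 look.py 5
python3 - <<'E'
from h import *
W=np.load("w5.npy")
def st(nm,x,y,z):
    P=W.reshape(-1,3); P=P[(P[:,0]>x[0])&(P[:,0]<x[1])&(P[:,1]>y[0])&(P[:,1]<y[1])&(P[:,2]>z[0])&(P[:,2]<z[1])]
    r=cv2.minAreaRect(P[:,:2].astype(np.float32)*1000)
    print(nm,len(P),'min',P.min(0).round(4),'max',P.max(0).round(4),'rect',np.round(r[0],1),np.round(r[1],1),round(r[2],1))
st('grip',(.41,.51),(-.41,-.37),(.09,.12))
st('griptop',(.41,.51),(-.41,-.37),(.107,.12))
st('box',(.40,.53),(-.42,-.355),(.0465,.054))
E
```

```text
6.3 [ 0.4622 -0.3886  0.1657] [[0.9979, -0.0646, 0.0011], [-0.0645, -0.9979, -0.0014], [0.0012, 0.0013, -1.0]] [-51.3  30.1  71.6  -0.   78.2  42.4]
cam pos [ 0.535 -0.393  0.308] fwd [-0.285  0.018 -0.958] (428.3894150244103, 428.3894150244103, 323.6996999866412, 239.58167507396686)
grip 1743 min [ 0.4575 -0.4022  0.1017] max [ 0.4758 -0.3778  0.1153] rect [ 466.6 -389.9] [23.9 17.4] 86.2
griptop 1605 min [ 0.4575 -0.4022  0.107 ] max [ 0.4756 -0.3778  0.1153] rect [ 466.6 -389.9] [23.9 17.4] 86.2
box 8108 min [ 0.4159 -0.4146  0.0465] max [ 0.5076 -0.3641  0.0537] rect [ 461.6 -389.5] [46.1 89.8] 86.4
```

View pics/w5.png

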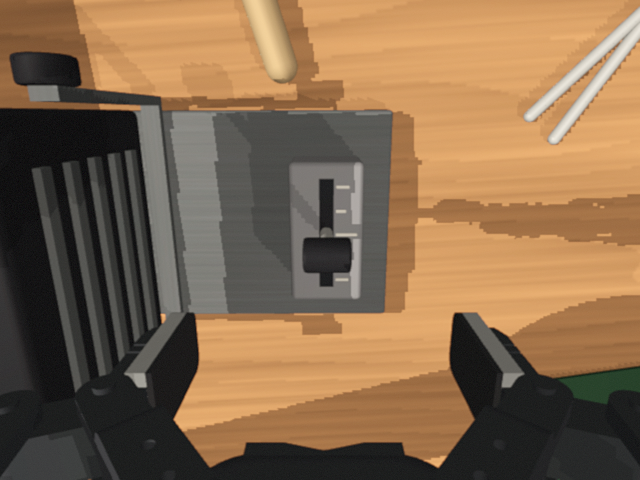

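The lever grip is at x 0.4666 and the box middle at 0.4616, so it is still about 5 mm (0.07 rad) short. I'll grip it again, tighter, and finish the turn.

Request:
jog_arm(
  plan=[
    [[0.06, 0.03, 0.8, 0, 0, 0], [0.05, 0.02, 0.8, 0, 0, 0], [0, 0, 0.32, 0, 0, 0], [0, 0, 0, 0, 0, 0], [0, 0, 0, 0, 0, 0]],
  ],
)

```text
time_s: 6.85
position: [0.4665, -0.3911, 0.0886]
tool_rot: [[0.998, -0.065, 0.0], [-0.065, -0.998, -0.001], [0.0, 0.0, -1.0]]
ft_force: [0.2, 0.2, -0.8]
grip_width: 0.0851
```

Request:
jog_arm(
  plan=[
    [[0, 0, 0, 0, 0, 0], [0, 0, 0, 0, 0, 0], [0, 0, 0, 0, 0, 0], [0, 0, 0, 0, 0, 0], [0, 0, 0, 0, 0, 0], [0, 0, 0, 0, 0, 0], [0, 0, 0, 0, 0, 0], [0, 0, 0, 0, 0, 0], [0, 0, 0, 0, 0, 0]],
  ],
  grip=-1,
  squeeze=50,
)

```text
time_s: 7.75
position: [0.4665, -0.3905, 0.0884]
tool_rot: [[0.998, -0.064, 0.0], [-0.064, -0.998, 0.0], [0.0, -0.0, -1.0]]
ft_force: [0.2, 3.6, 5.3]
grip_width: 0.0229
```

Request:
jog_arm(
  plan=[
    [[-0.05, 0, -0.002, 0, 0, 0], [-0.05, 0, -0.002, 0, 0, 0], [-0.04, 0, 0, 0, 0, 0], [0, 0, 0, 0, 0, 0], [0, 0, 0, 0, 0, 0]],
  ],
)

```text
time_s: 8.25
position: [0.4622, -0.3903, 0.0886]
tool_rot: [[0.998, -0.065, 0.004], [-0.065, -0.998, -0.001], [0.004, 0.0, -1.0]]
ft_force: [5.8, 2.6, 2.8]
grip_width: 0.023
```

```bash
cat > lev.py <<'E'
from h import *
import sys
W=np.load(sys.argv[1])
def st(nm,x,y,z):
    P=W.reshape(-1,3); P=P[(P[:,0]>x[0])&(P[:,0]<x[1])&(P[:,1]>y[0])&(P[:,1]<y[1])&(P[:,2]>z[0])&(P[:,2]<z[1])]
    r=cv2.minAreaRect(P[:,:2].astype(np.float32)*1000)
    print(nm,len(P),'min',P.min(0).round(4),'max',P.max(0).round(4),'rect',np.round(r[0],1),np.round(r[1],1),round(r[2],1))
st('griptop',(.41,.51),(-.398,-.382),(.107,.1165))
E
python3 look.py 6; python3 lev.py w6.npy;python3 lev.py w4.npy; python3 lev.py w5.npy
```

```text
8.25 [ 0.4622 -0.3903  0.0886] [[0.9979, -0.0647, 0.0039], [-0.0647, -0.9979, -0.0007], [0.0039, 0.0005, -1.0]] [-51.4  34.6  77.2   0.2  68.   42.2]
cam pos [ 0.534 -0.395  0.231] fwd [-0.283  0.019 -0.959] (428.3894150244103, 428.3894150244103, 323.6996999866412, 239.58167507396686)
griptop 2501 min [ 0.455 -0.398  0.107] max [ 0.4723 -0.382   0.1154] rect [ 463.7 -390. ] [16.1 17.2] 89.4
griptop 2463 min [ 0.4593 -0.398   0.107 ] max [ 0.4759 -0.382   0.1158] rect [ 467.7 -390. ] [16.6 16. ] 87.0
griptop 1088 min [ 0.4576 -0.398   0.107 ] max [ 0.4755 -0.382   0.1153] rect [ 466.5 -390.1] [16.4 17.4] 87.2
```

View pics/w6.png

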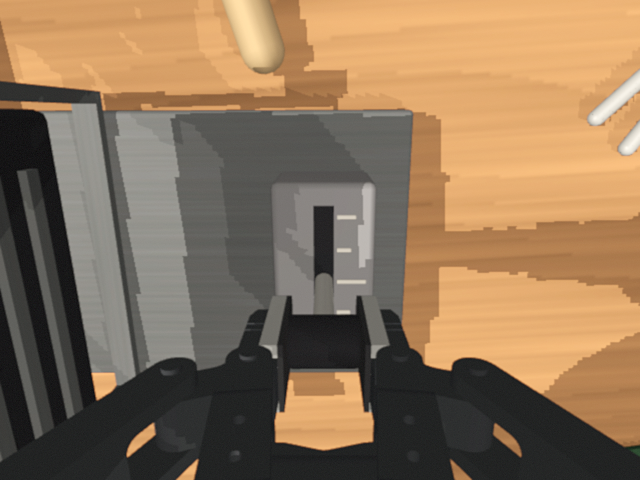

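Request:
jog_arm(
  plan=[
    [[-0.03, 0, 0, 0, 0, 0], [-0.02, 0, 0, 0, 0, 0], [0, 0, 0, 0, 0, 0], [0, 0, 0, 0, 0, 0], [0, 0, 0, 0, 0, 0]],
  ],
)

```text
time_s: 8.8
position: [0.4603, -0.3902, 0.0886]
tool_rot: [[0.998, -0.065, 0.004], [-0.065, -0.998, -0.001], [0.004, 0.0, -1.0]]
ft_force: [6.7, 3.8, 2.8]
grip_width: 0.0232
```

```bash
python3 look.py 7; python3 lev.py w7.npy
```

```text
8.8 [ 0.4603 -0.3902  0.0886] [[0.9979, -0.0648, 0.004], [-0.0648, -0.9979, -0.0007], [0.004, 0.0005, -1.0]] [-51.6  34.5  77.5   0.2  67.9  42.1]
cam pos [ 0.533 -0.395  0.231] fwd [-0.282  0.019 -0.959] (428.3894150244103, 428.3894150244103, 323.6996999866412, 239.58167507396686)
griptop 2497 min [ 0.4535 -0.398   0.107 ] max [ 0.4708 -0.382   0.1156] rect [ 462.1 -389.9] [16.3 16.8] 88.1
```

Request:
jog_arm(
  plan=[
    [[0, 0, 0, 0, 0, 0], [0, 0, 0, 0, 0, 0], [0, 0, 0, 0, 0, 0], [0, 0, 0, 0, 0, 0], [0, 0, -0.3, 0, 0, 0], [0, 0, -0.8, 0, 0, 0], [0, 0, -0.8, 0, 0, 0], [0, 0, 0, 0, 0, 0], [0, 0, 0, 0, 0, 0]],
  ],
  grip=1,
)

```text
time_s: 9.75
position: [0.4588, -0.3904, 0.165]
tool_rot: [[0.998, -0.065, 0.001], [-0.065, -0.998, -0.001], [0.001, 0.001, -1.0]]
ft_force: [0.2, 0.7, -0.6]
grip_width: 0.0854
```

```bash
python3 look.py 8; python3 lev.py w8.npy
```

```text
9.75 [ 0.4588 -0.3904  0.165 ] [[0.9979, -0.0647, 0.0011], [-0.0647, -0.9979, -0.0014], [0.0012, 0.0014, -1.0]] [-51.6  30.   71.9  -0.   78.   42.1]
cam pos [ 0.531 -0.395  0.308] fwd [-0.285  0.018 -0.958] (428.3894150244103, 428.3894150244103, 323.6996999866412, 239.58167507396686)
griptop 1078 min [ 0.4535 -0.398   0.107 ] max [ 0.47   -0.382   0.1158] rect [ 461.7 -390. ] [16.  16.5] 89.7
```

View pics/w8.png

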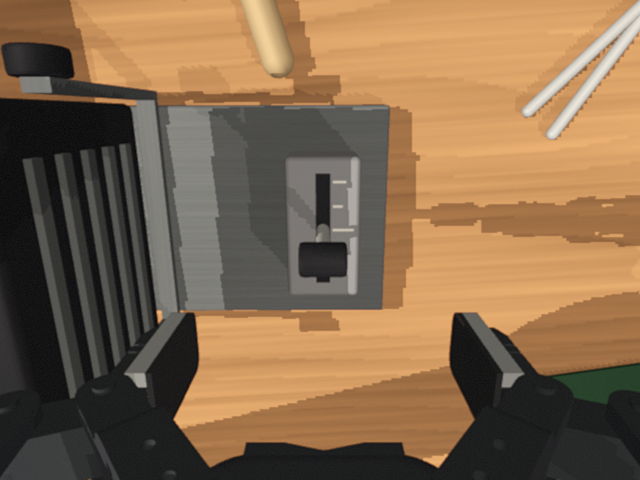

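The lever grip now measures x 0.4617 against the box middle at 0.4616, so it stands straight up. Next I'll lift and move over the mirror.

Request:
jog_arm(
  plan=[
    [[0, 0, -0.9, 0, 0, 0], [0, 0, -0.9, 0, 0, 0], [0, 0, -0.9, 0, 0, 0], [0, 0, -0.9, 0, 0, 0], [0, 0, -0.9, 0, 0, 0], [0, 0, -0.9, 0, 0, 0], [0, 0, 0, 0, 0, 0]],
  ],
)

```text
time_s: 10.5
position: [0.4591, -0.3908, 0.3839]
tool_rot: [[0.998, -0.065, 0.004], [-0.065, -0.998, -0.006], [0.005, 0.005, -1.0]]
ft_force: [0.9, -0.5, 0.1]
grip_width: 0.0854
```

Request:
jog_arm(
  plan=[
    [[0.31, -0.95, 0, 0, 0, 0], [0.31, -0.95, 0, 0, 0, 0], [0.31, -0.95, 0, 0, 0, 0], [0.31, -0.95, 0, 0, 0, 0], [0.31, -0.95, 0, 0, 0, 0], [0.31, -0.95, 0, 0, 0, 0], [0.31, -0.95, 0, 0, 0, 0], [0.31, -0.95, 0, 0, 0, 0], [0.31, -0.95, 0, 0, 0, 0], [0, 0, 0, 0, 0, -0.72]],
  ],
)

```text
time_s: 11.5
position: [0.5931, -0.0522, 0.3779]
tool_rot: [[0.999, 0.049, -0.003], [0.049, -0.999, 0.002], [-0.003, -0.002, -1.0]]
ft_force: [0.1, -1.0, -0.0]
grip_width: 0.0851
```

Request:
jog_arm(
  plan=[
    [[0, 0, 0, 0, 0, 0], [0, 0, 0, 0, 0, 0], [0, 0, 0, 0, 0, 0]],
  ],
)

```text
time_s: 11.8
position: [0.592, -0.057, 0.3794]
tool_rot: [[0.999, 0.04, -0.001], [0.04, -0.999, 0.0], [-0.001, -0.0, -1.0]]
ft_force: [0.5, 0.2, -0.1]
grip_width: 0.0853
```

```bash
python3 look.py 9
```

```text
11.8 [ 0.592  -0.057   0.3794] [[0.9992, 0.0402, -0.001], [0.0402, -0.9992, 0.0002], [-0.001, -0.0002, -1.0]] [-16.9  24.   47.2  -0.  108.9  70.8]
cam pos [ 0.665 -0.054  0.522] fwd [-0.288 -0.01  -0.958] (428.3894150244103, 428.3894150244103, 323.6996999866412, 239.58167507396686)
```

View pics/w9.png

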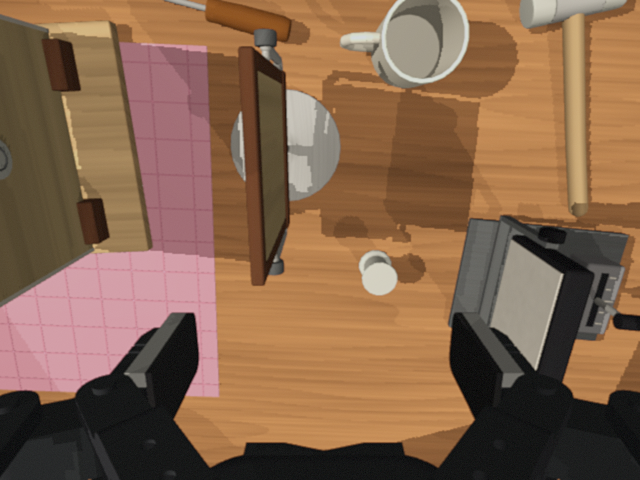

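The wrist picture shows the mirror's top rail from about (247,50) to (260,280), the pivot knobs at (265,38) and (277,268), and the panel back with the stamp at the left edge near (2,160). I'll fit these now.

```bash
cat > fitm.py <<'E'
from h import *
import sys
W=np.load(sys.argv[1])
P=W.reshape(-1,3); P=P[~np.isnan(P[:,0])]
def box(x,y,z): return P[(P[:,0]>x[0])&(P[:,0]<x[1])&(P[:,1]>y[0])&(P[:,1]<y[1])&(P[:,2]>z[0])&(P[:,2]<z[1])]
def rect(nm,Q):
    r=cv2.minAreaRect(Q[:,:2].astype(np.float32)*1000); print(nm,len(Q),'c',np.round(r[0],1),np.round(r[1],1),round(r[2],2),'z',np.percentile(Q[:,2],[2,50,98]).round(4)); return r
if __name__=="__main__":
    rect('rail',box((.5,.76),(-.05,.05),(.236,.255)))
    Q=box((.5,.76),(-.08,.08),(.13,.175)); print('pivot-h pts',len(Q))
    for s,(a,b) in (('near',(.5,.545)),('far',(.69,.76))):
        q=box((a,b),(-.06,.06),(.12,.2)); 
        if len(q): print(s,len(q),q.mean(0).round(4),q.min(0).round(4),q.max(0).round(4))
    # back of mirror plane
    q=box((.555,.685),(-.06,.02),(.10,.23)); c=q.mean(0); n=np.linalg.svd(q-c,full_matrices=False)[2][2]; n*=np.sign(n[1]); r=(q-c)@n
    print('mirror back',len(q),c.round(4),n.round(4),'rms',r.std().round(4),'tilt',np.arctan2(n[2],np.hypot(n[0],n[1])).round(4),'yaw',np.degrees(np.arctan2(n[1],n[0])).round(2))
    rect('foot',box((.5,.74),(-.09,.09),(.004,.03)))
    # panel back
    q=box((.5,.72),(.15,.26),(.05,.2)); 
    for k in range(5):
        c=q.mean(0); n=np.linalg.svd(q-c,full_matrices=False)[2][2]; n*=np.sign(n[1]); r=(q-c)@n; q=q[abs(r)<max(.0015,2*r.std())]
    print('panel',len(q),c.round(4),n.round(4),'rms',r.std().round(4),'yaw',np.degrees(np.arctan2(n[1],n[0])).round(2))
    rect('paneltop',box((.45,.78),(.15,.3),(.206,.216)))
E
python3 fitm.py w9.npy
```

```text
rail 3945 c [623.2  -8.3] [155.1  10.6] 2.52 z [0.2374 0.2428 0.2445]
pivot-h pts 2030
near 257 [ 0.5312 -0.0168  0.1566] [ 0.5227 -0.0221  0.12  ] [ 0.5401 -0.0099  0.1666]
far 730 [ 0.7099 -0.0075  0.16  ] [ 0.69   -0.0141  0.1202] [0.7241 0.0032 0.2   ]
mirror back 3379 [ 0.6224 -0.0131  0.1736] [-0.0445  0.9989 -0.0128] rms 0.0002 tilt -0.0128 yaw 92.55
foot 5246 c [650.4   3.7] [177.2 180.1] 86.38 z [0.0059 0.0097 0.02  ]
panel 14497 [0.5967 0.2268 0.1046] [-0.083   0.9965  0.0018] rms 0.0005 yaw 94.76Traceback (most recent call last):
  File "fitm.py", line 23, in <module>
    rect('paneltop',box((.45,.78),(.15,.3),(.206,.216)))
    ~~~~^^^^^^^^^^^^^^^^^^^^^^^^^^^^^^^^^^^^^^^^^^^^^^^^
  File "fitm.py", line 7, in rect
    r=cv2.minAreaRect(Q[:,:2].astype(np.float32)*1000); print(nm,len(Q),'c',np.round(r[0],1),np.round(r[1],1),round(r[2],2),'z',np.percentile(Q[:,2],[2,50,98]).round(4)); return r
                                                                                                                                ~~~~~~~~~~~~~^^^^^^^^^^^^^^^^^^
    return _quantile_unchecked(
        a, q, axis, out, overwrite_input, method, keepdims, weights)
    return _ureduce(a,
                    func=_quantile_ureduce_func,
    ...<5 lines>...
                    overwrite_input=overwrite_input,
                    method=method)
    r = func(a, **kwargs)
    result = _quantile(arr,
                       quantiles=q,
    ...<2 lines>...
                       out=out,
                       weights=wgt)
    slices_having_nans = np.isnan(arr[-1, ...])
                                  ~~~^^^^^^^^^
IndexError: index -1 is out of bounds for axis 0 with size 0
```

Fits: mirror yaw 92.55°, tilt -0.013. Pivot near (0.623, -0.009, 0.155). The panel back is about 0.237 m away with yaw 94.8°. Aiming the normal at the sight point gives a target tilt of about 0.363 rad. Now I'll move over the rail.

Request:
jog_arm(
  plan=[
    [[0.4, -0.6, 0, 0, 0, -0.03], [0.43, -0.585, 0, 0, 0, 0], [0, 0, 0.9, 0, 0, 0], [0, 0, 0.9, 0, 0, 0], [0, 0, 0, 0, 0, 0], [0, 0, 0, 0, 0, 0], [0, 0, 0, 0, 0, 0]],
  ],
)

```text
time_s: 12.55
position: [0.6239, -0.0079, 0.3106]
tool_rot: [[0.999, 0.047, 0.004], [0.047, -0.999, -0.001], [0.004, 0.001, -1.0]]
ft_force: [-0.5, -0.7, 1.2]
grip_width: 0.0856
```

```bash
python3 look.py 10; python3 fitm.py w10.npy 2>&1 | grep -v -E "File|\^|return|lib"
```

```text
12.55 [ 0.6239 -0.0079  0.3106] [[0.9989, 0.0468, 0.0042], [0.0468, -0.9989, -0.0008], [0.0042, 0.001, -1.0]] [-11.6  27.5  52.2   0.  100.1  75.7]
cam pos [ 0.696 -0.004  0.454] fwd [-0.283 -0.013 -0.959] (428.3894150244103, 428.3894150244103, 323.6996999866412, 239.58167507396686)
fitm.py:15: RuntimeWarning: Mean of empty slice.
  q=box((.555,.685),(-.06,.02),(.10,.23)); c=q.mean(0); n=np.linalg.svd(q-c,full_matrices=False)[2][2]; n*=np.sign(n[1]); r=(q-c)@n
  ret = um.true_divide(
rail 5451 c [623.1  -8.4] [155.6   9.8] 2.36 z [0.241  0.2429 0.2443]
pivot-h pts 762
near 75 [ 0.5299 -0.0181  0.1584] [ 0.5228 -0.0225  0.1525] [ 0.5346 -0.005   0.1622]
far 688 [ 0.7155 -0.0054  0.1608] [ 0.7031 -0.0141  0.1219] [0.7239 0.0033 0.1657]
Traceback (most recent call last):
IndexError: index 2 is out of bounds for axis 0 with size 0
```

View pics/w10.png

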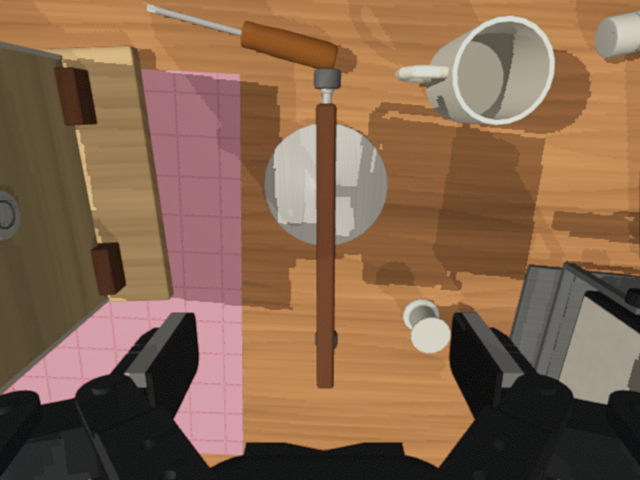

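The rail spans (326,103) to (325,388), centred between the fingers, and its fitted centre again comes out at (0.623, -0.008). The stamp is at (5,215). I'll descend and close gently.

Request:
jog_arm(
  plan=[
    [[0, 0.01, 0.75, 0, 0, 0], [0, 0, 0.75, 0, 0, 0], [0, 0, 0.59, 0, 0, 0], [0, 0, 0, 0, 0, 0], [0, 0, 0, 0, 0, 0]],
  ],
)

```text
time_s: 13.1
position: [0.6239, -0.008, 0.2262]
tool_rot: [[0.999, 0.048, 0.002], [0.048, -0.999, -0.0], [0.002, 0.001, -1.0]]
ft_force: [0.2, 0.6, 0.2]
grip_width: 0.0857
```

Request:
jog_arm(
  plan=[
    [[0, 0, 0, 0, 0, 0], [0, 0, 0, 0, 0, 0], [0, 0, 0, 0, 0, 0], [0, 0, 0, 0, 0, 0], [0, 0, 0, 0, 0, 0], [0, 0, 0, 0, 0, 0], [0, 0, 0, 0, 0, 0], [0, 0, 0, 0, 0, 0], [0, 0, 0, 0, 0, 0], [0, 0, 0, 0, 0, 0]],
  ],
  grip=-1,
  squeeze=25,
)

```text
time_s: 14.1
position: [0.6233, -0.0081, 0.2247]
tool_rot: [[0.999, 0.048, 0.001], [0.048, -0.999, -0.001], [0.0, 0.001, -1.0]]
ft_force: [0.1, -3.6, 3.7]
grip_width: 0.0094
```

```bash
python3 - <<'E'
from h import *
W=np.load("w10.npy"); print('stamp',np.nanmedian(W[205:225,0:14].reshape(-1,3),axis=0))
E
python3 look.py 11
```

```text
stamp [0.61421343 0.22502348 0.14669884]
14.1 [ 0.6233 -0.0081  0.2247] [[0.9989, 0.0475, 0.0005], [0.0475, -0.9989, -0.0006], [0.0005, 0.0006, -1.0]] [-11.6  29.6  62.4  -0.   88.   75.7]
cam pos [ 0.696 -0.004  0.367] fwd [-0.286 -0.013 -0.958] (428.3894150244103, 428.3894150244103, 323.6996999866412, 239.58167507396686)
```

View pics/w11.png

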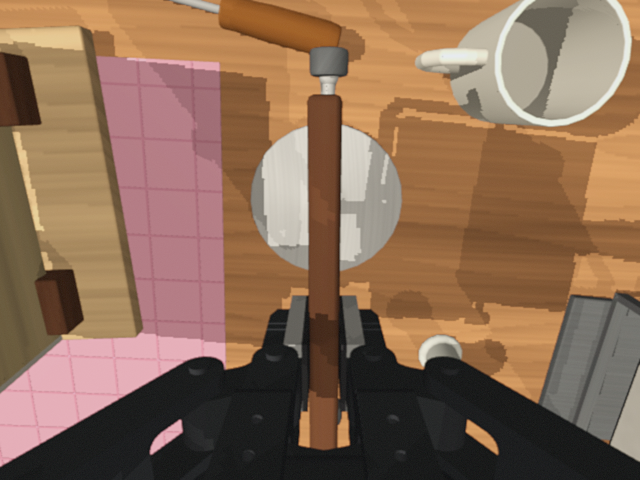

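The rail is held (opening 9.4 mm). I'll swing the tool about the pivot by 0.363 rad, with radius 0.0697 m from the pivot to the TCP.

Request:
jog_arm(
  plan=[
    [[0, 0.063, 0.001, 0.242, 0, 0], [0, 0.063, 0.001, 0.242, 0, 0], [0, 0.063, 0.001, 0.242, 0, 0], [0, 0.063, 0.001, 0.242, 0, 0], [0, 0.063, 0.001, 0.242, 0, 0], [0, 0.063, 0.001, 0.242, 0, 0], [0, 0.063, 0.001, 0.242, 0, 0], [0, 0.063, 0.001, 0.242, 0, 0], [0, 0.064, 0.002, 0.242, 0, 0], [0, 0.065, 0.002, 0.242, 0, 0]],
  ],
)

```text
time_s: 15.15
position: [0.6245, -0.033, 0.2207]
tool_rot: [[0.999, 0.045, -0.016], [0.048, -0.934, 0.355], [0.001, -0.356, -0.935]]
ft_force: [-3.4, -5.0, 7.8]
grip_width: 0.0094
```

Request:
jog_arm(
  plan=[
    [[0, 0, 0, 0, 0, 0], [0, 0, 0, 0, 0, 0], [0, 0, 0, 0, 0, 0], [0, 0, 0, 0, 0, 0]],
  ],
)

```text
time_s: 15.55
position: [0.6245, -0.033, 0.2208]
tool_rot: [[0.999, 0.045, -0.016], [0.047, -0.934, 0.354], [0.001, -0.354, -0.935]]
ft_force: [-3.9, -6.2, 9.3]
grip_width: 0.0096
```

```bash
python3 look.py 12
python3 - <<'E'
from h import *
s=env.observe(); R=s['tool_rot']; z=-np.array(R)[:,2]; print('tool tilt',np.arcsin(-z[1]),z,s['ft_force'],s['wrist_torque'])
t=s['position']; print('TCP polar: tilt',np.arctan2(-(t[1]+.0092),t[2]-.155),'r',np.hypot(t[1]+.0092,t[2]-.155))
for n in ("scene","top"):
    im,d=vision.get_image(n); cv2.imwrite(f"pics/{n}1.png",im[:,:,::-1]); np.save(f"{n}1.npy",cloud(n,d))
im=cv2.imread("pics/scene1.png"); cv2.imwrite("pics/scene1z.png",cv2.resize(im[180:400,140:420],None,fx=2.6,fy=2.6,interpolation=cv2.INTER_CUBIC))
E
```

```text
15.55 [ 0.6245 -0.033   0.2208] [[0.9989, 0.0447, -0.0157], [0.0474, -0.9341, 0.354], [0.0011, -0.3543, -0.9351]] [-21.7  32.1  61.2  18.9  95.2  65.8]
cam pos [ 0.7   -0.08   0.354] fwd [-0.301  0.327 -0.896] (428.3894150244103, 428.3894150244103, 323.6996999866412, 239.58167507396686)
tool tilt 0.36174444095612324 [ 0.01577881 -0.35390631  0.93514777] [-3.00393899 -6.1747755   7.73883195] [-0.94825035  0.58746255  0.16042158]
TCP polar: tilt 0.3476186635923358 r 0.06993252655375773
```

View pics/w12.png

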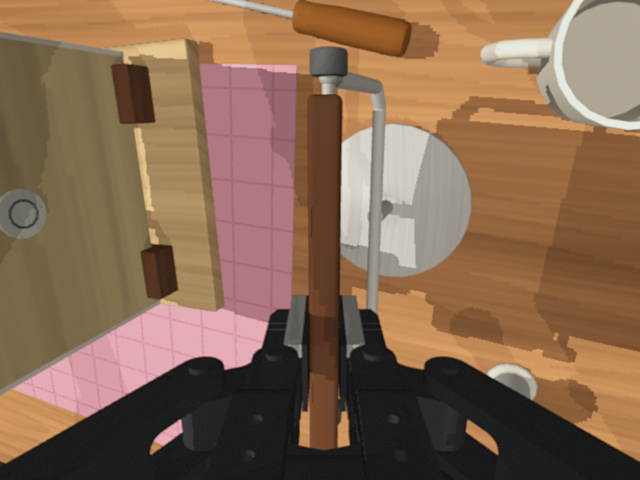

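View pics/scene1z.png

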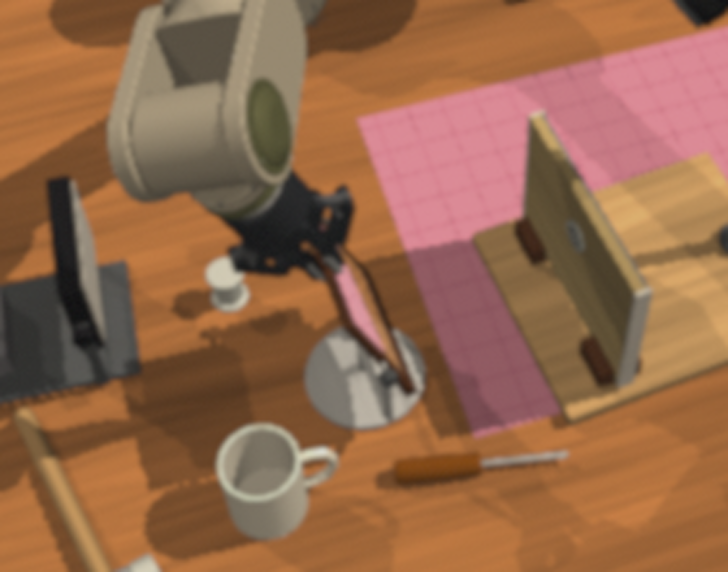

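The rail is held at the new tilt and the stamp shows at (22,213). The tool tilt reads 0.362, but the TCP's polar angle reads 0.348, so I'll measure the mirror itself. The wrist camera can see the rail's top face, and the scene view can see the frame.

```bash
cat > rail.py <<'E'
from h import *
import sys
m=np.array([-.0445,.999,0]); piv=np.array([.6231,-.0092,.155])
def rail(f,ub,vb):
    W=np.load(f)[vb[0]:vb[1],ub[0]:ub[1]].reshape(-1,3); W=W[~np.isnan(W[:,0])]
    # high points near the rail
    q=W[(W[:,2]>.2)&(W[:,2]<.26)&(abs(W[:,1])<.08)]
    for k in range(6):
        c=np.median(q,0) if k==0 else q.mean(0); n=np.linalg.svd(q-c,full_matrices=False)[2][2]; n*=np.sign(n[2]); r=(q-c)@n; q=q[abs(r)<max(.0008,2*r.std())]
    h=(q-piv)@m; 
    mid=(h.min()+h.max())/2, np.median(q[:,2])
    lo,hi=np.percentile(h,[1,99]); hm=(lo+hi)/2; zm=q[abs(h-hm)<.002][:,2].mean()-.155
    print(f,len(q),'normal',n.round(4),'tilt from face',round(float(np.arctan2(-n@m,n[2])),4),'rms',r.std().round(4),'width h',(hi-lo).round(4),'mid h,z',hm.round(4),zm.round(4),'polar tilt',np.arctan2(-hm,zm).round(4),'r',np.hypot(hm,zm).round(4))
rail("w9.npy",(235,300),(55,275)); rail("w10.npy",(310,342),(105,380)); rail("w11.npy",(300,350),(95,285)); rail(sys.argv[1],(300,350),(95,285))
E
python3 rail.py w12.npy
python3 - <<'E'
from h import *
# mirror glass edges/back from top & scene clouds
from rail import m,piv
W=np.load("scene1.npy"); 
r=spotter.trace("scene","mirror")
for x in r[:1]:
    q=W[x['pixels']]; q=q[~np.isnan(q[:,0])]; print(x['score'],x['rect'],len(q))
E
```

```text
w9.npy 4025 normal [ 0.0432 -0.9954  0.0855] tilt from face 1.4852 rms 0.0018 width h 0.0069 mid h,z -0.001 0.088 polar tilt 0.0119 r 0.088
w10.npy 4407 normal [0.0016 0.004  1.    ] tilt from face -0.004 rms 0.0005 width h 0.0093 mid h,z 0.0009 0.0881 polar tilt -0.01 r 0.0881
w11.npy 5349 normal [0.002  0.0168 0.9999] tilt from face -0.0167 rms 0.0005 width h 0.0092 mid h,z 0.0015 0.088 polar tilt -0.0175 r 0.088
w12.npy 5383 normal [ 0.015  -0.3359  0.9418] tilt from face 0.3429 rms 0.0005 width h 0.0088 mid h,z -0.0297 0.0831 polar tilt 0.3436 r 0.0882
w9.npy 4025 normal [ 0.0432 -0.9954  0.0855] tilt from face 1.4852 rms 0.0018 width h 0.0069 mid h,z -0.001 0.088 polar tilt 0.0119 r 0.088
w10.npy 4407 normal [0.0016 0.004  1.    ] tilt from face -0.004 rms 0.0005 width h 0.0093 mid h,z 0.0009 0.0881 polar tilt -0.01 r 0.0881
w11.npy 5349 normal [0.002  0.0168 0.9999] tilt from face -0.0167 rms 0.0005 width h 0.0092 mid h,z 0.0015 0.088 polar tilt -0.0175 r 0.088Traceback (most recent call last):
  File "<stdin>", line 3, in <module>
  File "rail.py", line 14, in <module>
    rail("w9.npy",(235,300),(55,275)); rail("w10.npy",(310,342),(105,380)); rail("w11.npy",(300,350),(95,285)); rail(sys.argv[1],(300,350),(95,285))
                                                                                                                     ~~~~~~~~^^^
IndexError: list index out of range
```

Both rail measures agree that the mirror is at about 0.343 rad, roughly 0.02 short. Before trimming I'll recheck the target with the panel and stamp in the newest picture.

Run:
```python
from h import *
W=np.load("w12.npy"); print('stamp',np.nanmedian(W[205:222,12:32].reshape(-1,3),axis=0))
P=W.reshape(-1,3); P=P[~np.isnan(P[:,0])]
q=P[(P[:,0]>.52)&(P[:,0]<.72)&(P[:,1]>.15)&(P[:,1]<.26)&(P[:,2]>.05)&(P[:,2]<.2)]
for k in range(6):
    c=q.mean(0); n=np.linalg.svd(q-c,full_matrices=False)[2][2]; n*=np.sign(n[1]); r=(q-c)@n; q=q[abs(r)<max(.0015,2*r.std())]
print(len(q),c,n,r.std())
s=np.array([-.083,.9965]); pc=np.array([.614,c[1]-(.614-c[0])*n[0]/n[1]-(.15-c[2])*n[2]/n[1]])
sp=pc+.195*s; d=sp-np.array([.6231,-.0092]); h=d@[-.0445,.999]; print(pc,sp,'target',np.arctan2(.319-.155,h))
# exact bisector in 3D for glass
g=np.array([.6231-.0002,-.0092+.0037,.1564])
L=np.r_[pc+.08*s,.45]-g; S=np.r_[pc,.15]-g
b=L/np.linalg.norm(L)+S/np.linalg.norm(S); print('bis',np.arctan2(b[2],b[:2]@[-.0445,.999]),'D',S)
```

```text
stamp [0.61575332 0.22505582 0.15126608]
29912 [0.61749284 0.228314   0.1132858 ] [-0.08310479  0.99653908  0.00186042] 0.0006280768235282235
[0.614      0.22795418] [0.597815   0.42227168] target 0.36269634142049406
bis 0.3625832457660497 D [-0.0089      0.23345418 -0.0064    ]
```

Request:
jog_arm(
  plan=[
    [[0, 0.022, 0, 0.04, 0, 0], [0, 0.022, 0, 0.04, 0, 0], [0, 0, 0, 0, 0, 0], [0, 0, 0, 0, 0, 0], [0, 0, 0, 0, 0, 0]],
  ],
)

```text
time_s: 16.2
position: [0.6245, -0.0343, 0.2203]
tool_rot: [[0.999, 0.045, -0.016], [0.048, -0.929, 0.366], [0.001, -0.366, -0.931]]
ft_force: [-3.4, -4.1, 8.3]
grip_width: 0.0094
```

```bash
python3 look.py 13; python3 rail.py w13.npy | tail -1; python3 -c "
from h import *
s=env.observe();print(s['ft_force'],s['wrist_torque'],s['grip_width'])"
```

```text
16.2 [ 0.6245 -0.0343  0.2203] [[0.9989, 0.0449, -0.0163], [0.0477, -0.9295, 0.3658], [0.0012, -0.3661, -0.9306]] [-22.1  32.3  61.2  19.5  95.5  65.5]
cam pos [ 0.7   -0.083  0.353] fwd [-0.302  0.338 -0.891] (428.3894150244103, 428.3894150244103, 323.6996999866412, 239.58167507396686)
w13.npy 5377 normal [ 0.0165 -0.347   0.9377] tilt from face 0.3548 rms 0.0005 width h 0.0088 mid h,z -0.0312 0.0826 polar tilt 0.3618 r 0.0883
[-3.90626518 -4.27693854  9.50253999] [-0.5540337   0.60467741  0.15727092] 0.009464267125601345
```

```bash
cat > avg.py <<'E'
from h import *
import sys
m=np.array([-.0445,.999,0]); piv=np.array([.6231,-.0092,.155]); A=[]
for i in range(6):
    C=cam("wrist"); im,d=vision.get_image("wrist"); W=cloud("wrist",d,C)[95:285,300:350].reshape(-1,3)
    q=W[(W[:,2]>.2)&(W[:,2]<.26)&(abs(W[:,1])<.08)]
    for k in range(6):
        c=np.median(q,0) if k==0 else q.mean(0); n=np.linalg.svd(q-c,full_matrices=False)[2][2]; n*=np.sign(n[2]); r=(q-c)@n; q=q[abs(r)<max(.0008,2*r.std())]
    h=(q-piv)@m; lo,hi=np.percentile(h,[1,99]); hm=(lo+hi)/2; zm=q[abs(h-hm)<.002][:,2].mean()-.155
    A.append((np.arctan2(-n@m,n[2]),np.arctan2(-hm,zm)))
print(np.round(A,4).tolist(),np.mean(A,0)); print(env.observe()['time_s'])
E
python3 avg.py
```

```text
[[0.3651, 0.3625], [0.3597, 0.3621], [0.3568, 0.362], [0.3686, 0.3619], [0.3639, 0.3621], [0.3587, 0.362]] [0.36213262 0.36209254]
16.55
```

Averaged over six pictures, the tilt is 0.362 rad on both measures, against a target of 0.3627. I'll do one last check of the scene, then hand in.

Run:
```python
from h import *
for n in ("scene","top"):
    im,d=vision.get_image(n); cv2.imwrite(f"pics/{n}2.png",im[:,:,::-1]); W=cloud(n,d); W0=np.load(n+"W.npy")
    P=W.reshape(-1,3); P=P[(P[:,0]>.40)&(P[:,0]<.52)&(P[:,1]>-.41)&(P[:,1]<-.37)&(P[:,2]>.09)&(P[:,2]<.13)]; print(n,'lever',len(P),P.mean(0) if len(P) else None)
    for nm in ("mug","spool","mallet","screwdriver"):
        r=spotter.trace(n,nm); print(nm,[(round(x['score'],2),np.round(x['rect']).tolist()) for x in r[:1]])
```

```text
scene lever 65 [ 0.46679374 -0.38854685  0.1092472 ]
mug [(0.77, [226.0, 346.0, 267.0, 387.0])]
spool [(0.78, [224.0, 278.0, 238.0, 298.0])]
mallet [(0.78, [145.0, 336.0, 207.0, 427.0])]
screwdriver [(0.66, [294.0, 353.0, 358.0, 369.0])]
top lever 59 [ 0.4576909  -0.38454159  0.11165508]
mug [(0.48, [370.0, 190.0, 393.0, 210.0])]
spool []
mallet [(0.71, [439.0, 187.0, 474.0, 269.0])]
screwdriver [(0.73, [371.0, 190.0, 392.0, 210.0])]
```

View pics/top2.png

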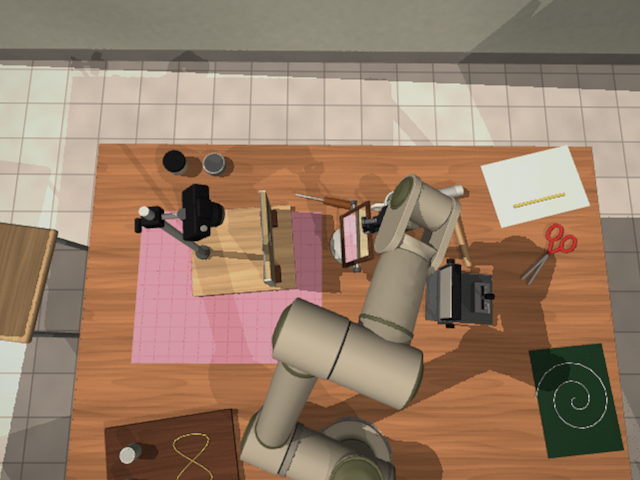

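In the top view the gripper holds the mirror at about (355,235), the lever is in mid-slot near (485,297), and nothing else has visibly moved (the arm covers the mug and spool). Handing in.

```bash
python3 -c "
from rig import close_job
print(close_job())"
```

```text
the job is handed in; nothing more can be done
None
```

The dimmer lever now stands straight up at half. The mirror is held at the angle where the camera should see the stamp mid-glass, with the fingers still pinching its top rail. I handed the job in at about 17 s.

- **Dimmer:** my first turn stopped about 5 mm (0.07 rad) short, so I gripped the lever again and finished it. The last wrist picture put the grip at x 0.4617 m against the box middle at 0.4616 m. That is upright to about 0.01–0.02 rad. The coarser scene camera agreed to 1 mm. The top camera read about 4.5 mm off, but the grip hid part of the box when that was measured.
- **Mirror:** the target tilt was 0.3627 rad, and the exact angle between lens and stamp gives 0.3626. After a small trim, six wrist pictures averaged 0.362 rad by two methods, with single readings between 0.357 and 0.369. I could not see the stand camera's own picture, so this rests on geometry.
- **Forces:** the wrist force was about 11 N while holding, well under the limit.
- **Loose things:** the mug, spool, mallet and screwdriver matched their starting places in the scene view to within 1–3 pixels. In the last top view the arm hid most of the mug and the spool, and the detector confused the mug with the screwdriver, so that view could not confirm them.

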